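# Clear a spring-fed carton lane and hold its pusher back at the max-stock clip

## Task

Get the tall lane of the spring-fed carton feeder ready for restocking: lift out the one tall carton still held at its front, and lower it into the free part of the shallow returns tray and leave it there (do not drop it in). Then pull that lane's spring pusher back until its front face is level with the max-stock clip on the lane's side wall, and finish while still holding it there, without letting go, so that a colleague can load the fresh cartons. Do not knock over or shift the fresh cartons and the bottles standing on the counter.

Things in the scene. Friction and masses are not known exactly. Their poses are not given: they have to be found in the camera images.
- feeder: Two-lane carton feeder, fixed, 300 (x) x 130 (y); lane walls and clear front fence end 48 above the counter. Origin: centre of its underside; +x to the front, the way the springs push. Fence inner face at x = +140. Tall lane: 58 wide, on the +y side, centre line y = +32, floor 8 above the counter. The other lane is stocked with low cartons (none above 48).
- pusher (a joint): How far the tall lane's sprung pusher is pulled back (m), towards the feeder's -x: 0 = home, face against the fence; end stop 0.170. The spring draws it home with about 3.6 N at 0 and 5.3 N at 0.14, damped, all the way when nothing stands before it. It starts pressed on the carton, at about 0.028.
- pusher_face (a point): Front surface of the pusher's face plate, mid-width, 56 above the counter; axes as the feeder. Black pusher: face plate 50 wide, 6 thick, top 94 above the counter; behind it an upright grip fin 12 thick (across the lane), from 6 to 47 behind the face's front, top 105 above the counter; sliding foot below, 21 high.
- pusher_grip (a point): Point on the middle of the pusher's grip fin at which to pinch it across the lane (along y): 29 behind the face's front, 88 above the counter, 17 below the fin's top (same axes as the feeder).
- clip: Max-stock clip: grey saddle 22 long straddling the top edge of the tall lane's outer (+y) wall; a tag flap slopes down outside. The dark line (rib) across its middle is the mark. Origin: under the rib, on the wall's top edge, 48 above the counter; it stands 7 above that. Axes as the feeder. Rib 85 to 140 behind the fence.
- carton_center (a point): Centre of the old carton, white with a blue band, 28 (x) x 50 (y) x 105 (z), 50 to 100 g, standing in the tall lane between pusher and fence, about 4 clear of the walls, foot 8 and top 113 above the counter; its upper 65 is clear of the walls. Grasp it across its 50 width. The spring presses on it until its foot is lifted past the face plate's top.
- returns: Shallow grey returns tray, fixed, outside 230 (x) x 170 (y) x 36 high, walls and floor 4 thick. Origin: centre of its underside. A returned carton 26 high lies fixed in its -x end (up to x = -57); the rest is free. Left or right of the feeder.
- returns_free (a point): Middle of the free part of the returns tray's floor, 4 above the counter, at x = +28 from the tray's centre (same axes as the tray).
- basket: Deep blue basket with bottles in it, fixed, 190 x 140, up to 100 high, origin at the centre of its underside; on the other side of the feeder from the returns tray. Not needed.
- fresh0_center (a point): Fresh carton, same kind as the old one (28 x 50 x 105), standing loose on the counter beyond the feeder; its centre. Leave it.
- fresh1_center (a point): Fresh carton, same kind as the old one (28 x 50 x 105), standing loose on the counter beyond the feeder; its centre. Leave it.
- fresh2_center (a point): Fresh carton, same kind as the old one (28 x 50 x 105), standing loose on the counter beyond the feeder; its centre. Leave it.
- bottle_a_center (a point): White bottle, diameter 54, 95 high, loose; its centre. Leave it.
- bottle_b_center (a point): Amber bottle, diameter 44, 80 high, loose; its centre. Leave it.
There are look-alikes about, which are no part of the job. Leave any red look-alike of the part that bears carton_center alone.

How it is judged:
On the way, in this order (a step that is already met when the one before it is completed fails the run):
1. the old carton, held in the fingers, is lowered into the returns tray: its centre over the free part and at most 75 mm above the tray's underside (x of carton_center in the frame of returns between -0.055 and 0.113 m and y of carton_center in the frame of returns between -0.083 and 0.083 m and z of carton_center in the frame of returns below 0.075 m and contact force between the fingers and carton above 0.3 N), for 0.05 s.
2. the old carton is left in the returns tray, released and at rest (x of carton_center in the frame of returns between -0.055 and 0.113 m and y of carton_center in the frame of returns between -0.083 and 0.083 m and z of carton_center in the frame of returns below 0.064 m and contact force between the fingers and carton below 0.05 N and linear speed of carton below 0.03 m/s), for 0.2 s.
3. the pusher is pulled back to the clip and held still there by the fingers (x of pusher_face in the frame of clip between -0.006 and 0.006 m and velocity of joint pusher between -0.01 and 0.01 m/s and contact force between the fingers and pusher above 1 N), for 0.3 s.
At the end, for the whole second after the job is handed in: The program has finished with the fingers still holding the pusher (contact over 1 N, the pusher still) with its front face within 6 mm of the clip's rib along the lane, and the old carton rests on the floor of the returns tray's free part, released (all of step 2 and all of step 3); the arm keeps its last pose, push and grip.
It fails at once if fresh0 is shifted more than 30 mm or tipped (distance of fresh0_center from where it was at the start of the episode above 0.03 m or angle between fresh0_center's own z axis and vertical above 0.5 rad).
It fails at once if fresh1 is shifted more than 30 mm or tipped (distance of fresh1_center from where it was at the start of the episode above 0.03 m or angle between fresh1_center's own z axis and vertical above 0.5 rad).
It fails at once if fresh2 is shifted more than 30 mm or tipped (distance of fresh2_center from where it was at the start of the episode above 0.03 m or angle between fresh2_center's own z axis and vertical above 0.5 rad).
It fails at once if bottle_a is shifted more than 30 mm or tipped (distance of bottle_a_center from where it was at the start of the episode above 0.03 m or angle between bottle_a_center's own z axis and vertical above 0.5 rad).
It fails at once if bottle_b is shifted more than 30 mm or tipped (distance of bottle_b_center from where it was at the start of the episode above 0.03 m or angle between bottle_b_center's own z axis and vertical above 0.5 rad).
It also fails if it takes over 58 s, if anything falls off the work surface, if the arm or the gripper's body presses on something with over 40 N, if the wrist force passes 120 N, or if a joint passes its speed limit or range.

## Robot

A 6-joint arm with a two-finger parallel gripper is mounted at the origin on the work surface. World frame = base frame: x ahead of the robot, y to its left, z up, the work surface at z = 0. Lengths are in m, angles in rad, forces in N, time in s.
With the tool pointing down it reaches from about 0.375 to 0.925 m from the base axis. Payload 5.7 kg.
Tool frame: the origin (TCP) lies midway between the tips of the shut fingers; the grasp point (between the pads) lies 19 mm behind it; z points along the fingers, y is the line along which they close (so a half turn about z gives the same grasp; the last joint's range is limited). The gripper opens to 88 mm and grips with 3 to 60 N. Pads are 20 mm wide; open, the fingers measure 115 mm over their backs; the gripper's body (75 mm by 178 mm) begins 61 mm behind the grasp point.
Start: joints at [-1.313, 0.359, 1.51, -0, 1.272, -0.115], TCP at [0.219, -0.559, 0.223] pointing down, gripper open.
Joint ranges: [-2.97, 2.97], [-1.01, 2.36], [0.21, 2.38], [-0.96, 4.11], [0.2, 2.71], [-2.98, 2.98]. Speed limits (rad/s): [2.39, 2.39, 3.14, 3.14, 3.14, 3.14].

## Interface

Orientations are given as a unit quaternion [x, y, z, w].
In Python, from bench import move_ptp, servo_line, goto_joints, move_gripper, sleep, inverse_kinematics, capture, PlanningError, close_job, spot_in, silhouettes, current_clock, current_joint_pos, current_qvel, current_joint_torque, current_position, current_orientation, current_force, current_torque, current_finger_gap, current_grip_force gives the robot as it stands. Calls block until the motion is done:
- move_ptp(position, orientation): joint-space move of the TCP to a pose.
- servo_line(position, orientation=None, rate=0.15, contact_N=None): straight line of the TCP; orientation=None keeps the orientation; rate is the mean speed in m/s. With contact_N (N) it stops when the force on the tool has changed by that much, and returns True; else False.
- goto_joints(angles): joint-space move.
- move_gripper(opening): finger opening in m; the grip force is fixed at half the most; returns when the fingers have stopped.
- sleep(seconds).
- inverse_kinematics(position, orientation): joint angles nearest the present ones, or None.
- capture(name): name is "side" or "top" or "wrist"; returns a dict with "image" (420x560x3 uint8, blue, green, red), "range_z" (420x560 float32, m along the optical axis (not along the pixel's ray), 0 where there is no reading), "intrinsics" (3x3 intrinsics, pixels), "k1" (the pictures are not rectified: a ray, as slopes to the right and down, at radius r is drawn at 1 + k1 r^2 times it, then the intrinsics apply), "R" (3x3) and "t" (3): a world point X has camera coordinates R X + t. Camera axes: x right, y down, z forward; pixel columns grow to the right and rows downward; lengths in m; the calibration is good to about 2 mm. A picture is of the moment at which its call begins.
A pose or a line that the arm cannot do raises PlanningError and nothing moves.
- close_job(): hands the job in; it is judged then, once.
Trained networks look in the newest picture that a camera, given by its name, has taken for a name from the list of things; names that differ only in an ending like _2 or _b are one class to them, and where a whole thing is asked for, a point or a joint stands for the part that bears it (a point fixed in the world has none). Each returns a list of dicts, best first, with "conf" (0 to 1); they miss things now and then, are a little off and sometimes report something else, mostly with a low value. They report only what shows in the picture. A call takes as long as a camera call. They do not tell look-alikes from the thing itself.
- spot_in(camera, query): "xy" ([column, row] in pixels, amid what is visible of it).
- silhouettes(camera, query): "region" (420x560 bool, what is visible of it) and "xy" ([column, row] in pixels, amid what is visible of it).
Readings, each from a call of its own:
- current_clock(): time.
- current_joint_pos(): joint angles.
- current_qvel(): joint speeds.
- current_joint_torque(): joint torques, N m.
- current_position(): TCP position.
- current_orientation(): TCP orientation.
- current_force(): force on the tool from outside, world axes, zero at the start.
- current_torque(): the same for the moment, N m.
- current_finger_gap(): finger opening in m.
- current_grip_force(): force on a finger pad.
Only numpy, scipy, OpenCV 4.12 (cv2) and the standard library are available. Lean on these libraries where they do the work, as an engineer would, in place of code of your own. Each camera call takes 0.05 s, during which the arm holds its last target. There are 200 camera calls.

## Working session

There is one attempt and no reset: what is moved stays moved. The work goes in short steps, each a Python script; the robot and the scene stay as the last script left them, time stands still between calls to the robot, and variables do not carry over. Pictures are saved under pics/ and viewed, at most 10 in all, crops included, and the job is handed in when it is done.

```bash
mkdir -p pics; cat > h.py <<'E'
import numpy as np, cv2
from bench import *
def und(c,px):
    K=c["intrinsics"];d=np.array([(px[0]-K[0,2])/K[0,0],(px[1]-K[1,2])/K[1,1]]);u=d.copy()
    for _ in range(20): u=d/(1+c["k1"]*(u@u))
    return u
def at_z(c,px,z):
    u=und(c,px);R=c["R"];t=c["t"];o=-R.T@t;d=R.T@np.array([u[0],u[1],1]);return o+d*(z-o[2])/d[2]
def cloud(c):
    K=c["intrinsics"];v,u=np.mgrid[0:420,0:560].astype(float)
    D=np.stack([(u-K[0,2])/K[0,0],(v-K[1,2])/K[1,1]],-1);U=D.copy()
    for _ in range(15): U=D/(1+c["k1"]*(U**2).sum(-1,keepdims=True))
    z=c["range_z"];P=np.dstack([U*z[...,None],z])
    W=(P-c["t"])@c["R"];W[z==0]=np.nan;return W
E
python3 - <<'E'
from h import *
ims=[]
for n in("top","side"):
    c=capture(n);W=cloud(c);ims.append(c["image"])
    np.savez(f"{n}.npz",**c)
    print(n,c["R"].round(3).tolist(),c["t"].round(3))
    for q in("feeder","pusher","clip","carton_center","returns","basket","fresh0_center","bottle_a_center"):
        for s in silhouettes(n,q):
            m=s["region"]; p=W[m];p=p[~np.isnan(p[:,0])]
            print(q,round(s["conf"],2),np.round(s["xy"]),m.sum(),np.median(p,0).round(3) if len(p) else None, np.percentile(p[:,2],97).round(3) if len(p) else None)
cv2.imwrite("pics/top.png",ims[0]);cv2.imwrite("pics/side.png",ims[1])
E
```

```text
top [[-0.004, -1.0, -0.006], [-0.987, 0.005, -0.159], [0.159, 0.006, -0.987]] [0.015 0.604 1.14 ]
feeder 0.74 [295. 232.] 4707 [ 0.54  -0.042  0.013] 0.077
pusher 0.91 [282. 199.] 429 [0.625 0.004 0.033] 0.105
clip 0.39 [268. 226.] 77 [0.551 0.034 0.044] 0.055
carton_center 0.85 [211. 210.] 358 [0.594 0.199 0.102] 0.107
carton_center 0.67 [276. 145.] 414 [0.777 0.024 0.089] 0.108
carton_center 0.51 [278. 177.] 217 [0.666 0.008 0.112] 0.116
returns 0.9 [411. 253.] 5183 [ 0.475 -0.373  0.004] 0.035
basket 0.88 [152. 244.] 4109 [0.491 0.36  0.064] 0.099
fresh0_center 0.56 [237. 156.] 368 [0.737 0.125 0.101] 0.108
bottle_a_center 0.96 [188. 176.] 416 [0.691 0.266 0.091] 0.098
side [[-0.976, -0.217, 0.006], [-0.132, 0.57, -0.811], [0.173, -0.792, -0.585]] [0.608 0.146 1.002]
feeder 0.62 [318. 220.] 5146 [ 0.534 -0.019  0.032] 0.091
pusher 0.63 [276. 208.] 641 [0.629 0.009 0.071] 0.105
pusher 0.36 [353. 160.] 2943 [ 0.477 -0.374  0.014] 0.036
clip 0.44 [307. 226.] 84 [0.551 0.033 0.045] 0.054
clip 0.37 [214. 234.] 671 [0.735 0.136 0.077] 0.106
carton_center 0.83 [259. 202.] 459 [0.666 0.032 0.095] 0.114
carton_center 0.81 [269. 268.] 719 [0.596 0.225 0.083] 0.106
carton_center 0.78 [212. 199.] 440 [0.778 0.037 0.091] 0.107
returns 0.76 [352. 160.] 2967 [ 0.477 -0.372  0.014] 0.036
basket 0.88 [307. 349.] 11011 [0.491 0.377 0.065] 0.098
fresh0_center 0.67 [217. 233.] 640 [0.735 0.137 0.078] 0.106
bottle_a_center 0.7 [210. 295.] 1308 [0.692 0.29  0.065] 0.096
bottle_a_center 0.63 [214. 235.] 698 [0.735 0.137 0.075] 0.106
```

View pics/top.png

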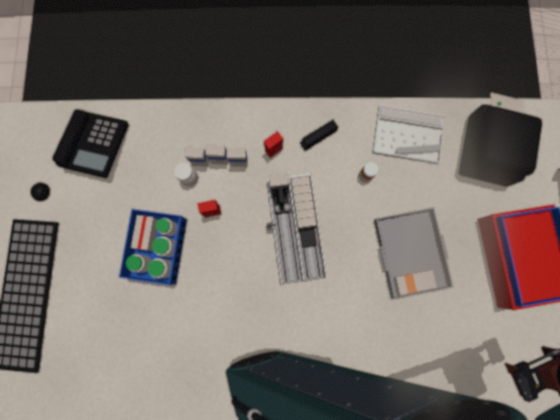

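```bash
python3 - <<'E'
import cv2,numpy as np
i=cv2.imread("pics/side.png")[150:270,190:390]
cv2.imwrite("pics/sidec.png",cv2.resize(i,None,fx=4,fy=4,interpolation=cv2.INTER_CUBIC))
from h import cloud
c=dict(np.load("top.npz"));W=cloud(c).reshape(-1,3)
C=c["image"].reshape(-1,3)
def box(n,m):
    p=W[m];p=p[:,:2].astype(np.float32);r=cv2.minAreaRect(p*1000);print(n,len(p),r,"med",np.median(W[m],0).round(4))
x,y,z=W.T
box("feeder48",(abs(z-.047)<.004)&(x>.35)&(x<.75)&(abs(y+.03)<.13))
box("tray",(abs(z-.036)<.004)&(y<-.2)&(x>.3)&(x<.65))
box("traycarton",(abs(z-.026)<.004)&(y<-.2)&(x>.3)&(x<.65))
box("carton",(abs(z-.113)<.006)&(x>.64)&(x<.71)&(abs(y)<.06))
box("fin",(abs(z-.105)<.005)&(x>.57)&(x<.645)&(abs(y)<.06))
E
```

```text
feeder48 1133 ((546.6585693359375, -34.432044982910156), (294.7865295410156, 134.95782470703125), 7.514126300811768) med [ 0.6059 -0.0556  0.046 ]
tray 625 ((450.00323486328125, -436.70654296875), (306.9334716796875, 310.5026550292969), 7.835849761962891) med [ 0.4625 -0.4163  0.0347]
traycarton 814 ((448.92462158203125, -438.406005859375), (304.2090759277344, 311.9844055175781), 7.494388103485107) med [ 0.3988 -0.3889  0.0273]
carton 198 ((661.95751953125, 9.073383331298828), (40.3929443359375, 49.7146110534668), 7.3427934646606445) med [0.6678 0.0083 0.1123]
fin 61 ((626.6735229492188, 4.618696212768555), (37.957088470458984, 12.08890151977539), 7.789584159851074) med [0.6264 0.0032 0.1034]
```

View pics/sidec.png

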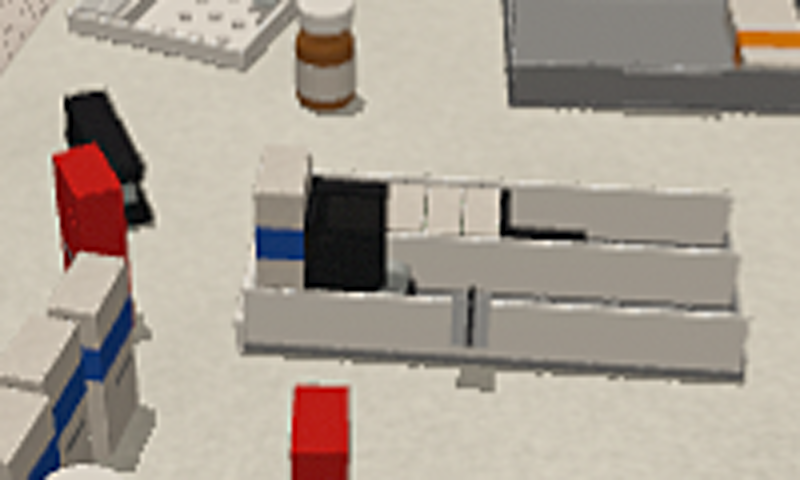

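Look-alikes (top view): old carton in the feeder at (278,177), fresh cartons at (196,154), (216,153) and (237,156), red ones at (273,143) and (208,208). I choose (278,177): the side crop shows it white with a blue band, standing between the black pusher and the fence. The clip's dark rib is at about crop (470,317).

The feeder has a yaw of about 7.6°, its front pointing away from the robot. The tray is on the right at (411,253), with its fixed carton at the near end.

Next I refine the tray position and move above the carton.

```bash
cat >> h.py <<'E'
from scipy.spatial.transform import Rotation as Ro
def down(yaw,flip=0):
    a=yaw+(np.pi if flip else 0); y=np.array([-np.sin(a),np.cos(a),0]);z=np.array([0,0,-1.]);return Ro.from_matrix(np.c_[np.cross(y,z),y,z]).as_quat()
E
python3 - <<'E'
from h import *
c=dict(np.load("top.npz"));W=cloud(c).reshape(-1,3);x,y,z=W.T
sel=(y<-.25)&(y>-.5)&(x>.33)&(x<.61)&(z>.015)&(z<.045)
r=cv2.minAreaRect((W[sel][:,:2]*1000).astype(np.float32));print(sel.sum(),r)
sel&=z>.031
print(cv2.minAreaRect((W[sel][:,:2]*1000).astype(np.float32)))
yaw=np.deg2rad(7.6)
for f in(0,1):
    for p in([.666,.0095,.06],[.5,-.37,.06]): 
        q=inverse_kinematics(p,down(yaw,f));print(f,None if q is None else np.round(q,2))
f=min((0,1),key=lambda f:abs(inverse_kinematics([.666,.0095,.2],down(yaw,f))[5]))
move_gripper(.088)
move_ptp([.655,.009,.26],down(yaw,f)); print(f,current_clock())
c=capture("wrist");np.savez("w1.npz",**c);cv2.imwrite("pics/w1.png",c["image"])
W=cloud(c)
for q in("carton_center","pusher","clip"):
    for s in silhouettes("wrist",q):
        m=s["region"];p=W[m];p=p[~np.isnan(p[:,0])];zt=np.percentile(p[:,2],95);t=p[abs(p[:,2]-zt)<.006]
        print(q,s["conf"],s["xy"],m.sum(),zt.round(3),np.median(p,0).round(4),cv2.minAreaRect((t[:,:2]*1000).astype(np.float32)))
E
```

```text
1572 ((475.97216796875, -370.032958984375), (231.28399658203125, 183.0077362060547), 10.670572280883789)
((476.1272888183594, -369.46038818359375), (230.1966094970703, 181.92149353027344), 11.23719596862793)
0 [-0.09  0.62  1.51 -0.    1.02 -1.79]
0 [-0.75  0.57  1.62 -0.    0.96 -2.45]
1 [-0.09  0.62  1.51 -0.    1.02  1.35]
1 [-0.75  0.57  1.62 -0.    0.96  0.69]
1 3.6583
carton_center 0.8 [277.3, 179.3] 2292 0.114 [0.6729 0.0093 0.1126] ((668.9336547851562, 8.93018913269043), (28.023134231567383, 50.06549835205078), 7.4469218254089355)
carton_center 0.8 [279.7, 46.9] 2777 0.106 [0.7818 0.0221 0.1047] ((783.8062133789062, 23.62025260925293), (28.391664505004883, 49.78792953491211), 36.877376556396484)
carton_center 0.57 [85.2, 219.0] 3591 0.106 [0.6075 0.1904 0.0924] ((600.31298828125, 201.85772705078125), (28.59136199951172, 50.705772399902344), 11.99594783782959)
pusher 0.77 [276.0, 219.3] 1424 0.105 [0.6209 0.0036 0.0372] ((629.8212890625, 3.161874294281006), (41.200035095214844, 12.362161636352539), 7.202747821807861)
pusher 0.2 [86.9, 58.6] 2671 0.106 [0.7552 0.179  0.1045] ((755.1725463867188, 175.77333068847656), (66.05236053466797, 28.48157501220703), 87.24195098876953)
clip 0.59 [246.0, 262.2] 377 0.054 [0.554  0.0312 0.0476] ((553.5616455078125, 25.633079528808594), (21.828224182128906, 11.77754020690918), 4.662765979766846)
```

View pics/w1.png

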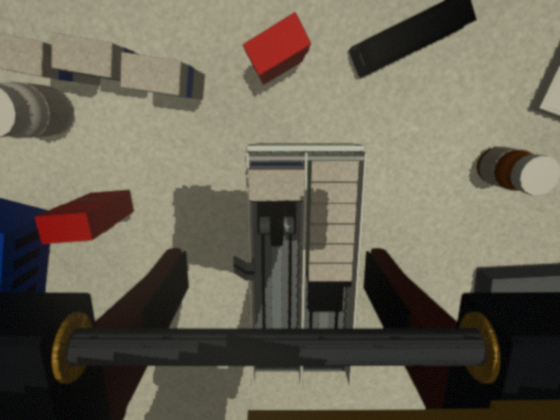

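The wrist view shows the old carton at (277,179) between the pusher and the fence. Its top measures 28 x 50 mm, centred at (0.669, 0.009), height 0.113, as it should be. Next: grasp, raise over the fence, move forward so the pusher reaches home, then lift and carry.

```bash
python3 - <<'E'
from h import *
yaw=np.deg2rad(7.4);q=down(yaw,1);f=np.array([np.cos(yaw),np.sin(yaw),0])
p=np.array([.6688,.0091,.058])
servo_line(p+[0,0,.1],q,.2)
print("hit",servo_line(p,q,.1,contact_N=12),current_position())
move_gripper(.03);print(current_finger_gap(),current_grip_force())
servo_line(p+[0,0,.052],q,.08)
servo_line(p+[0,0,.052]+.04*f,q,.08);print(current_force(),current_finger_gap())
servo_line(p+[0,0,.16]+.04*f,q,.15)
print(current_finger_gap(),current_grip_force(),current_clock())
move_ptp([.5035,-.365,.2],q)
print(current_clock(),current_position())
c=capture("side");cv2.imwrite("pics/s2.png",cv2.resize(c["image"][20:220,270:520],None,fx=3,fy=3))
W=cloud(c)
for s in silhouettes("side","carton_center"):
    P=W[s["region"]];P=P[~np.isnan(P[:,0])];print(s["conf"],s["xy"],np.median(P,0).round(3),np.percentile(P[:,2],[2,98]).round(3))
E
```

```text
hit False [0.66948001 0.00903423 0.05876142]
0.05003159872702295 29.986051619052887
[-0.29048678 -0.40828375 -1.52586025] 0.050059740917533076
0.04988154343079682 29.9801766872406 8.6667
10.2583 [ 0.50429513 -0.36424452  0.20001154]
0.86 [270.3, 267.1] [0.597 0.226 0.084] [0.012 0.106]
0.73 [347.1, 110.9] [ 0.505 -0.34   0.174] [0.046 0.24 ]
```

View pics/s2.png

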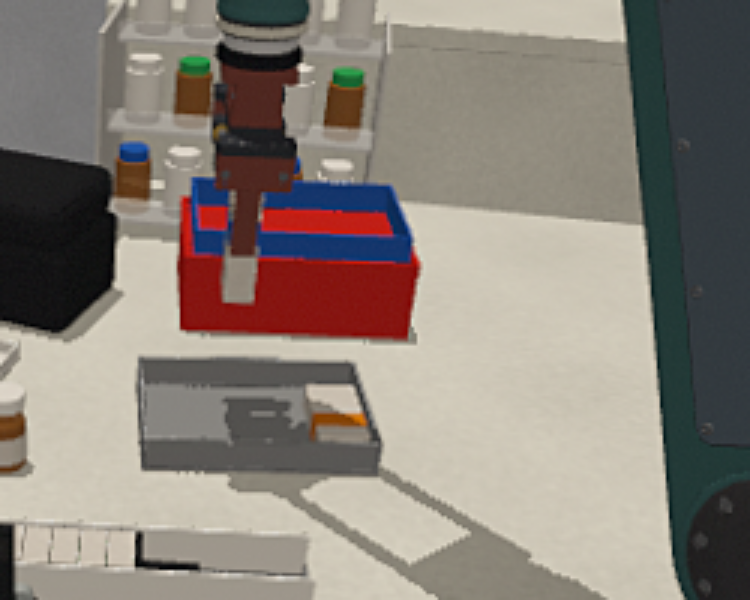

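The carton hangs upright in the fingers above the tray, its lower white part at crop (240,280), with free floor below. Now I lower it until contact.

```bash
python3 - <<'E'
from h import *
yaw=np.deg2rad(7.4);q=down(yaw,1)
servo_line([.5035,-.365,.08],q,.15)
print("hit",servo_line([.5035,-.365,.052],q,.03,contact_N=3),current_position(),current_force())
sleep(.15)
move_gripper(.072);sleep(.3)
servo_line([.5035,-.365,.25],q,.15);print(current_clock())
c=capture("side");cv2.imwrite("pics/s3.png",cv2.resize(c["image"][80:240,250:450],None,fx=4,fy=4))
W=cloud(c)
for n in("carton_center","pusher"):
  for s in silhouettes("side",n):
    P=W[s["region"]];P=P[~np.isnan(P[:,0])];print(n,s["conf"],s["xy"],np.median(P,0).round(3),np.percentile(P[:,2],[2,98]).round(3))
E
```

```text
hit True [ 0.50323849 -0.36468486  0.05396951] [-0.23656814 -0.40752303  3.03178294]
14.575
carton_center 0.85 [212.9, 198.8] [0.779 0.038 0.093] [0.042 0.107]
carton_center 0.8 [269.3, 269.4] [0.596 0.225 0.082] [0.01  0.106]
carton_center 0.7 [343.3, 145.1] [ 0.502 -0.342  0.07 ] [0.01  0.109]
pusher 0.6 [265.5, 207.8] [0.658 0.013 0.07 ] [0.028 0.106]
```

View pics/s3.png

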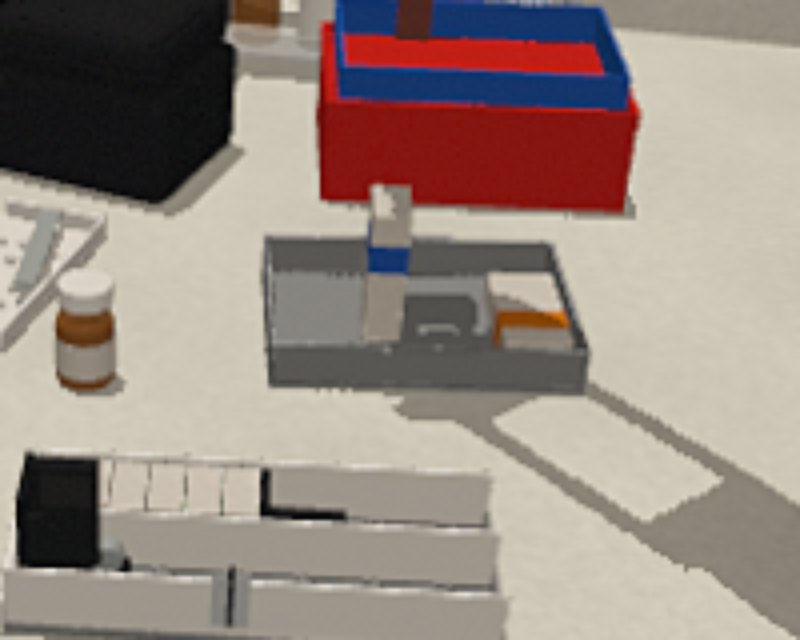

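The old carton stands upright and released in the tray at crop (385,265), its top at 0.109. The pusher is home against the fence at (60,510). Next I measure the fin and the rib close up and grip the fin.

```bash
python3 - <<'E'
from h import *
yaw=np.deg2rad(7.4);q=down(yaw,1);f=np.array([np.cos(yaw),np.sin(yaw),0]);l=np.array([-f[1],f[0],0])
move_ptp([.6541,.0071,.23],q)
c=capture("wrist");cv2.imwrite("pics/w2.png",c["image"]);W=cloud(c)
c0=np.array([.6690,.0089,0])
for n in("pusher","clip"):
  for s in silhouettes("wrist",n)[:2]:
    P=W[s["region"]];P=P[~np.isnan(P[:,0])]
    zt=np.percentile(P[:,2],96);t=P[abs(P[:,2]-zt)<.006]
    r=cv2.minAreaRect((t[:,:2]*1000).astype(np.float32))
    e=np.array([*r[0],0])/1000-c0
    print(n,s["conf"],s["xy"],zt.round(3),r,"lane rel",(e@f).round(4),(e@l).round(4))
# rib: dark pixels in the clip's top region
s=silhouettes("wrist","clip")
if s:
    m=s[0]["region"]&(W[...,2]>.046); g=c["image"].max(-1); P=W[m];v=g[m]
    a=(P-c0)@f;b=(P-c0)@l
    for k in np.arange(-.128,-.096,.002):
        w=(abs(a-k)<.001)&(abs(b-.031)<.006); print(round(k,3),w.sum(),v[w].mean().round() if w.any() else "",end="; ")
print(current_clock())
E
```

```text
pusher 0.7 [273.7, 191.0] 0.105 ((657.2566528320312, 7.33772087097168), (41.528011322021484, 12.627440452575684), 7.53953742980957) lane rel -0.0118 -0.0
clip 0.91 [242.1, 277.5] 0.054 ((553.1411743164062, 25.375978469848633), (22.200849533081055, 12.135432243347168), 4.733119010925293) lane rel -0.1128 0.0313
-0.128 0 ; -0.126 0 ; -0.124 11 90.0; -0.122 16 63.0; -0.12 20 51.0; -0.118 19 47.0; -0.116 2 40.0; -0.114 16 35.0; -0.112 33 30.0; -0.11 25 44.0; -0.108 14 50.0; -0.106 21 50.0; -0.104 22 50.0; -0.102 23 57.0; -0.1 1 75.0; -0.098 0 ; 16.4167
```

View pics/w2.png

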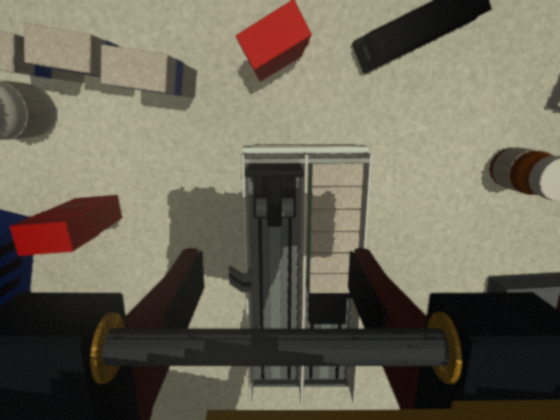

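The wrist view shows the pusher home, with its fin at (273,210), and the clip at (242,277). The fin's 41 x 12 mm top matches, and both clip measurements agree, so the pull is about 127 mm.

```bash
python3 - <<'E'
from h import *
yaw=np.deg2rad(7.5);q=down(yaw,1);f=np.array([np.cos(yaw),np.sin(yaw),0])
c0=np.array([.6690,.0089,0]);yw=np.deg2rad(7.4);fm=np.array([np.cos(yw),np.sin(yw),0])
p=np.array([.6573,.0073,0])-.0025*f+[0,0,.069]
move_gripper(.05)
print("hit",servo_line(p,q,.12,contact_N=12),current_position())
move_gripper(0);print(current_finger_gap(),current_grip_force())
g0=current_position()
servo_line(p-.127*f,q,.06);sleep(.5)
g1=current_position();print("moved",(np.array(g1)-g0)@f,current_force(),current_finger_gap(),current_grip_force(),current_clock())
for n in("wrist","top","side"):
  c=capture(n);W=cloud(c)
  if n!="top":cv2.imwrite(f"pics/{n}4.png",c["image"] if n=="wrist" else cv2.resize(c["image"][150:270,220:400],None,fx=4,fy=4))
  for s in silhouettes(n,"pusher")[:1]:
    P=W[s["region"]];P=P[~np.isnan(P[:,0])];P=P[(P[:,2]>.06)&(P[:,2]<.108)]
    a=(P-c0)@fm;print(n,s["conf"],s["xy"],len(a),"front rel",np.percentile(a,[90,95,98,100]).round(4) if len(a) else "")
  for s in silhouettes(n,"clip")[:1]:
    P=W[s["region"]];P=P[~np.isnan(P[:,0])];P=P[(P[:,2]>.044)&(P[:,2]<.058)];a=(P-c0)@fm
    print(" clip",s["conf"],s["xy"],np.percentile(a,[2,50,98]).round(4) if len(a) else "")
E
```

```text
hit False [0.65551335 0.0069245  0.06985913]
0.011479834685174505 29.9987331032753
moved -0.12580798911870306 [ 5.3023485   2.52272716 -5.06150609] 0.0121167510340142 29.998155534267426 21.9083
wrist 0.58 [276.8, 235.1] 6391 front rel [-0.1119 -0.1118 -0.1117 -0.1114]
 clip 0.84 [210.5, 201.4] [-0.1229 -0.1111 -0.1019]
top 0.55 [185.0, 173.7] 299 front rel [0.0767 0.0797 0.0836 0.0876]
side 0.8 [314.6, 212.7] 192 front rel [-0.1148 -0.1135 -0.1128 -0.1124]
 clip 0.69 [306.3, 229.3] [-0.1239 -0.114  -0.1029]
```

View pics/side4.png

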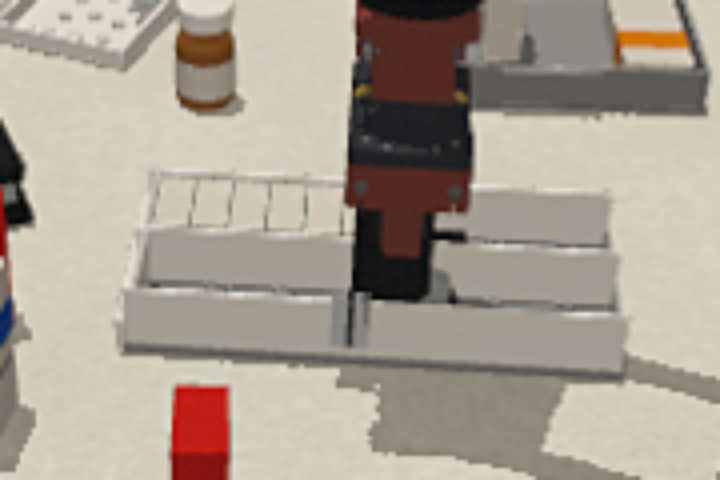

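The pusher's front at crop (353,250) lines up with the clip's dark rib at (350,320). The numbers agree within 1–2 mm, and the grip is 30 N. Handing in.

```bash
python3 -c "
from bench import *
print(close_job())"
```

```text
the job is handed in; nothing more can be done
None
```

I handed the job in (no verdict shown): the old carton stands released in the free part of the returns tray, and the gripper is holding the pusher with its front face within about 2 mm of the clip's rib.

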